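# Nip a stone blank in a cam-lock vise

### The arm

A 6-joint arm with a two-finger parallel gripper is mounted at the origin on the work surface. World frame = base frame: x ahead of the robot, y to its left, z up, the work surface at z = 0. Lengths are in mm, angles in rad, forces in N, time in s.
With the tool pointing down it reaches from about 325 to 875 mm from the base axis. Payload 4.4 kg.
Tool frame: the origin (TCP) lies on the centre line of the jaws, within the pads' length; the fingertips stand ahead of it and the grasp point (between the pads) lies 6 mm ahead of it (ctrl.tcp_to_tips is the z of the fingertips in the tool frame, in mm); z points along the fingers, y is the direction in which the jaws open and shut (so a half turn about z gives the same grasp; the last joint's range is limited). The gripper opens to 85 mm and grips with 20 to 120 N. Pads are 22 mm wide; open, the fingers measure 114 mm over their backs; the gripper's body (76 mm by 85 mm) begins 54 mm behind the grasp point. The pads swing forward as they close: fully open they stand 13 mm farther back than shut.
Start: joints at [0.98, 0.207, 1.542, -0, 1.393, -0.15], TCP at [245.341, 520.034, 256.282] pointing down, gripper open.
Joint ranges: [-2.73, 2.73], [-0.86, 2.22], [0.23, 2.46], [-1.11, 4.25], [0.08, 2.63], [-2.82, 2.82]. Speed limits (rad/s): [2.79, 2.79, 3.14, 3.14, 3.14, 3.14].

### API

Orientations are given as a 3x3 rotation matrix whose columns are the frame's x, y, z axes.
In Python, from plant import ctrl, sensors, optics gives the robot as it stands. Calls block until the motion is done:
- ctrl.move_ptp(position, orientation): joint-space move of the TCP to a pose.
- ctrl.move_l(position, rot=None, vel=150, threshold=None): straight line of the TCP; rot=None keeps the orientation; vel is the mean speed in mm/s. With threshold (N) it stops when the force on the tool has changed by that much, and returns True; else False.
- ctrl.set_joints(angles): joint-space move.
- ctrl.gripper_to(opening, force=None): finger opening in mm; force is the grip in N (None keeps the last); returns when the fingers have stopped.
- ctrl.hold(seconds).
- ctrl.solve_ik(position, orientation): joint angles nearest the present ones, or None.
- sensors.read_state(): the state.
- optics.grab_frame(name): name is "scene" or "top" or "wrist"; returns (picture, depth): 384x512x3 uint8, red, green, blue; 384x512 float32, mm along the optical axis (not along the pixel's ray), 0 where there is no reading.
- optics.camera_params(name): a dict with "mtx" (3x3 intrinsics, pixels), "R" (3x3) and "t" (3): a world point X has camera coordinates R X + t; the wrist camera has in their place "T_tool_cam" (4x4, takes a point from camera to tool coordinates, whose origin is the TCP and whose axes are the flange's). Camera axes: x right, y down, z forward; pixel columns grow to the right and rows downward; lengths in mm; the calibration is good to about 2 mm. A picture is of the moment at which its call begins: read the wrist's pose just before it. camera_params takes no time and is no camera call.
A pose or a line that the arm cannot do raises ctrl.MotionError and nothing moves.
- ctrl.finish_job(): hands the job in, once; it reports no verdict.
The state is a dict: "t": time; "q": joint angles; "qvel": joint speeds; "tau": joint torques, N m; "eef_pos": TCP position; "eef_rot": TCP orientation; "force": force on the tool from outside, world axes, zero at the start; "wrist_torque": the same for the moment, N m; "grip_width": finger opening in mm.
Only numpy, scipy, OpenCV 4.12 (cv2) and the standard library are available. Lean on these libraries where they do the work, as an engineer would, in place of code of your own. Each camera call takes 0.05 s, during which the arm holds its last target. There are 200 camera calls.

### The job

Secure the stone blank in the cam-lock vise for grinding: slide the jaw up so that the blank is held snugly end-on between the jaw's sprung pad and the end stop, then swing the cam lever over past its centre until it snaps shut and locks the jaw, and let go. The stone is brittle and the lever slight: press no harder than a firm finger (under 20 N on the stone, under 30 N on the lever's grip), keep the stone flat, and leave the other things on the bench alone.

Things in the scene. Friction and masses are not known exactly. Their poses are not given: they have to be found in the camera images.
- bed: steel bed plate of a small cam-lock vise, fixed: 300 long (x, from jaw towards end stop), 80 wide, 15 thick; mm; origin under its centre, on the bench. Low guide strips 46 apart keep the stone lengthwise. Near its +x end stands a fixed stop block, 45 wide, 34 above the plate; its face is at x = 95 to 125 here: where exactly differs each time and is not reported, it must be felt for
- jaw: sliding jaw, grey block 54 (x) by 62 (y), top 41 above its origin, which is mid-block on the plate's top (15 above the bench); axes as the bed's. Flat rear face at x = -27, to push on. Starts 67 to 90 behind the bed's centre, slides along bed x to at most 35 past it, about 5 N drag, stays where left. Carries pad and lever
- pad_face (a point): where the middle of the face lies, of the sprung rubber pad (34 wide, 20 high) at the jaw's front, 40 ahead of and 14 above the jaw's origin, where it stands when not pressed (this point does not move with the pad); pressed, the pad gives up to 8 mm at 1.4 N per mm (11 N), then is solid
- lever_pivot (a point): upright axis of the cam lever; 46 above the jaw's origin (61 above the bench), moves with the jaw; its axes turn with the lever
- lever (a joint): cam lever angle, rad. 0 (open): arm points to the bed's -y; grows counterclockwise from above, the arm swinging towards bed +x. Starts at 0 to 0.2. 1.20 is dead centre, 1.45 the closed stop. Stiffens to about 9 N at the grip around 0.7, then eases; past 1.20 it snaps to 1.45 by itself, stays, and a brake locks the jaw. Short of centre it springs back
- grip: black upright grip on the end of the lever arm, round post 18 across, 52 high, its axis 85 from the pivot; origin at the centre of its foot, 63 above the bench; top 115 above the bench. The steel arm under it is 14 wide, its top 7 above this origin
- blank: grey-white stone blank, 80 long (x, along the bed), 40 wide, 25 high, 0.18 to 0.29 kg, loose on the plate between jaw and stop, not touching either; origin at the centre of its underside, 15 above the bench. Brittle: the jaw must not press it with more than 20 N
- spare: a loose spare stone offcut, 60 x 45 x 22, beside the vise; not part of the job, leave it alone; mm; origin on its underside or axis
- driver: a wooden-handled screwdriver lying beside the vise; not part of the job, leave it alone; mm; origin on its underside or axis
- wheel: a red-brown abrasive ring lying flat, 80 across, 14 thick, near the far right of the vise; not part of the job, leave it alone; mm; origin on its underside or axis
- tin: a closed tin, 68 across, 60 high; not part of the job, leave it alone; mm; origin on its underside or axis
- mug: a white mug, about 80 across, 90 high; not part of the job, leave it alone; mm; origin on its underside or axis
- brush: a bench brush lying flat; not part of the job, leave it alone; mm; origin on its underside or axis
- spanner: a steel spanner lying flat; not part of the job, leave it alone; mm; origin on its underside or axis
Not all that is in view belongs to the job. Leave any orange or pink look-alike of the blank alone.

How it is judged (in metres and radians):
On the way, in this order (a step that is already met when the one before it is completed fails the run):
1. the jaw's pad bears on the blank with more than 2.5 N while the lever is still short of centre (below 1.1 rad) (contact force between jaw and blank above 2.5 N and value of joint lever below 1.1 rad), for 0.2 s.
2. the lever is past centre and shut (above 1.35 rad) (value of joint lever above 1.35 rad), for 0.2 s.
At the end, for the whole second after the job is handed in: the lever is shut (above 1.35 rad); the jaw's pad still presses the blank with more than 2.5 N, which only a blank backed by the end stop can bear; the blank lies flat on the bed plate (within 0.08 rad, underside below 20 mm), in line with it (within 0.08 rad), at rest (value of joint lever above 1.35 rad and contact force between jaw and blank above 2.5 N and angle between blank's own z axis and vertical below 0.08 rad and angle between the x axis of blank and the x axis of bed, either way round below 0.08 rad and linear speed of blank below 0.01 m/s and height (world z) of blank below 0.02 m); the robot touches nothing.
It fails at once if the jaw presses the brittle blank with more than 20 N (contact force between jaw and blank above 20 N).
It fails at once if the lever's grip is loaded with more than 30 N (contact force between grip and anything else above 30 N).
It fails at once if another thing on the bench is moved more than 20 mm (distance of any of spare, driver, wheel, tin, mug, brush, spanner from where it was at the start of the episode above 0.02 m).
It also fails if it takes over 67 s, if anything falls off the work surface, if the arm or the gripper's body presses on something with over 40 N, if the wrist force passes 120 N, or if a joint passes its speed limit or range.

## Working session

There is one attempt and no reset: what is moved stays moved. The work goes in short steps, each a Python script; the robot and the scene stay as the last script left them, time stands still between calls to the robot, and variables do not carry over. Pictures are saved under pics/ and viewed, about 8 in all and at most 12, crops included, and the job is handed in when it is done.

```bash
ls; mkdir -p pics
python3 - <<'E'
from plant import ctrl,sensors,optics
import cv2,numpy as np
for n in("top","scene"):
    p,d=optics.grab_frame(n); cv2.imwrite(f"pics/{n}0.png",p[:,:,::-1]); np.savez(f"pics/{n}0.npz",p=p,d=d)
    c=optics.camera_params(n); print(n,c["mtx"].tolist(),np.round(c["R"],3).tolist(),c["t"])
print(ctrl.tcp_to_tips, sensors.read_state())
E
```

```text
pics
top [[465.4129825289629, 0.0, 248.48199619322358], [0.0, 465.4129825289629, 189.17137587088806], [0.0, 0.0, 1.0]] [[-0.007, -1.0, 0.009], [-0.994, 0.006, -0.109], [0.109, -0.01, -0.994]] [  12.09177186  603.78421887 1271.30207572]
scene [[441.5234235266167, 0.0, 259.8452778189998], [0.0, 441.5234235266167, 188.7347119852935], [0.0, 0.0, 1.0]] [[-0.81, 0.586, 0.025], [0.279, 0.423, -0.862], [-0.515, -0.691, -0.506]] [ 444.87369216  -92.74160451 1749.07304725]
25.0 {'t': 0.1, 'q': array([ 9.79507339e-01,  2.07393292e-01,  1.54284023e+00, -1.83950963e-05,
        1.39352274e+00, -1.50492089e-01]), 'qvel': array([ 0.0018396 , -0.00362733, -0.00319416, -0.00123445, -0.0004567 ,
        0.00063453]), 'tau': array([-1.14749160e-03, -3.84096837e+01, -2.92547017e+01, -2.95066320e-04,
        4.93141197e-03, -1.52956090e-06]), 'eef_pos': array([244.97299605, 519.48416987, 255.19479721]), 'eef_rot': array([[-9.04413155e-01,  4.26656098e-01, -1.19103003e-03],
       [ 4.26657651e-01,  9.04411403e-01, -1.80636888e-03],
       [ 3.06482843e-04, -2.14186585e-03, -9.99997659e-01]]), 'force': array([ 1.00920832,  0.4478238 , -0.15349644]), 'wrist_torque': array([-0.06682762, -0.01830135, -0.03889603]), 'grip_width': 85.61845581502334}
```

View pics/top0.png

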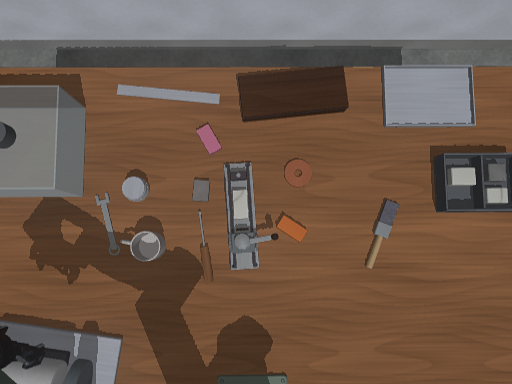

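View pics/scene0.png

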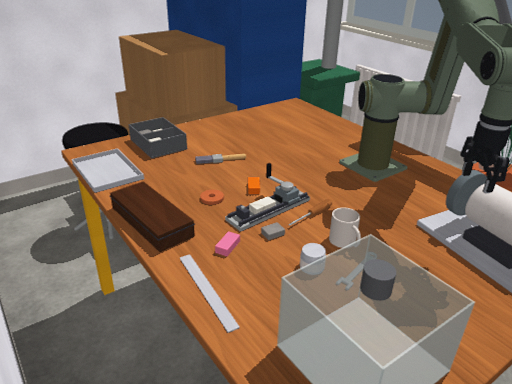

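Top view: the vise runs from (239,163) at the stop to (245,269) at the jaw end, with +x away from the robot. The jaw is at (243,243), the grip at (275,237) and the blank at (240,205). The orange look-alike sits at (292,228), close to the lever's swing. Next I'll measure these points.

```bash
cat > h.py <<'E'
from plant import ctrl,sensors,optics
import cv2,numpy as np
def cloud(d,c,R,t):
    v,u=np.mgrid[:d.shape[0],:d.shape[1]]; K=c["mtx"]
    P=np.stack([(u-K[0,2])/K[0,0]*d,(v-K[1,2])/K[1,1]*d,d],-1)
    return (P-t)@R   # R^T (P-t)
def wrist():
    s=sensors.read_state(); p,d=optics.grab_frame("wrist"); c=optics.camera_params("wrist")
    T=np.eye(4);T[:3,:3]=s["eef_rot"];T[:3,3]=s["eef_pos"];T=T@c["T_tool_cam"]
    R=T[:3,:3].T; t=-R@T[:3,3]
    return p,d,cloud(d,c,R,t),(c["mtx"],R,t)
def proj(X,cam):
    K,R,t=cam; q=(K@(R@np.atleast_2d(X).T+t[:,None])); return (q[:2]/q[2]).T
E
python3 - <<'E'
from h import *
z=np.load("pics/top0.npz"); p,d=z["p"],z["d"]; c=optics.camera_params("top")
W=cloud(d,c,c["R"],c["t"])
for u,v in[(239,165),(230,166),(248,166),(232,266),(256,264),(240,195),(240,205),(240,215),(243,243),(275,237),(292,228),(150,300)]: print(u,v,W[v,u].round())
m=np.zeros(d.shape,bool); m[155:275,215:265]=1; m&=(W[...,2]>8)
r=cv2.minAreaRect(W[m][:,:2].astype(np.float32)); print(r)
print("T_tool_cam",optics.camera_params("wrist")["T_tool_cam"].round(3).tolist(),optics.camera_params("wrist")["mtx"].tolist())
g=np.zeros(d.shape,bool); g[225:245,262:290]=1; g&=W[...,2]>85; print("grip",W[g].mean(0),g.sum(),W[g][:,2].max())
cv2.imwrite("pics/topz.png",cv2.resize(p[150:280,190:320,::-1],(650,650),interpolation=cv2.INTER_CUBIC))
E
```

```text
239 165 [676.  35.  13.]
230 166 [673.  60.  12.]
248 166 [671.   9.  25.]
232 266 [391.  55.  20.]
256 264 [395. -12.  15.]
240 195 [587.  32.  36.]
240 205 [559.  32.  38.]
240 215 [531.  32.  44.]
243 243 [454.  24.  75.]
275 237 [469. -59. 113.]
292 228 [ 495. -113.   24.]
150 300 [298. 285.   2.]
((525.210205078125, 33.933998107910156), (313.7433166503906, 132.02857971191406), 0.42704224586486816)
T_tool_cam [[-0.0, -0.959, -0.283, 72.26], [1.0, -0.0, -0.0, 0.368], [-0.0, -0.283, 0.959, -116.79], [0.0, 0.0, 0.0, 1.0]] [[265.14696645103754, 0.0, 252.0073114732893], [0.0, 265.14696645103754, 195.72011794832548], [0.0, 0.0, 1.0]]
grip [470.1524167  -53.8803197  171.33063364] 41 1329.5581124875
```

View pics/topz.png

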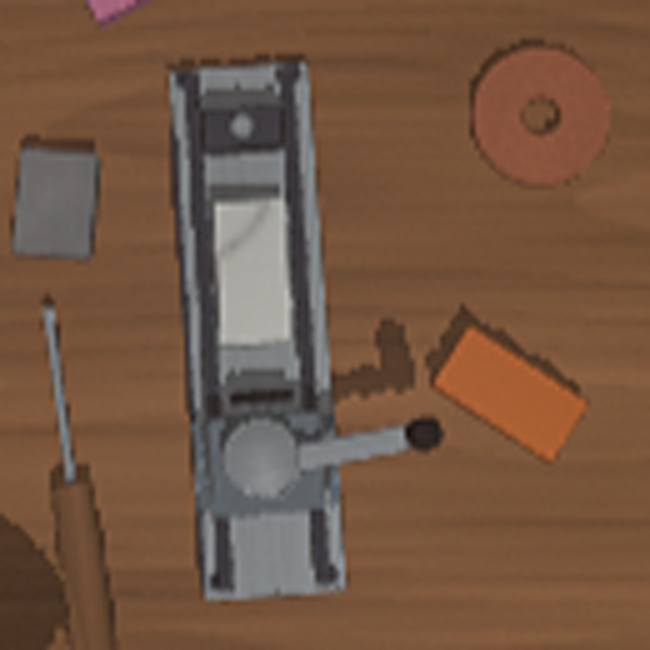

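Zoomed view: the bed is rotated slightly, about +0.05 rad. The jaw hub, the lever with its black grip at about (470,-59,113) and the blank between the guides are all clear to see. The blank is touching nothing. Next is a wrist look from close above.

Run:
```python
from h import *
a=0.047; ca,sa=np.cos(a),np.sin(a)
R=np.array([[-ca,-sa,0],[-sa,ca,0],[0,0,-1.]])
R[:,0]=[-ca,-sa,0];R[:,1]=[-sa,ca,0]
ctrl.gripper_to(0)
ctrl.move_ptp([470,10,205],R); s=sensors.read_state(); print(s["q"],s["eef_pos"],s["t"],s["force"],s["grip_width"])
p,d,W,cam=wrist(); np.savez("pics/w1.npz",p=p,d=d,W=W); cv2.imwrite("pics/w1.png",cv2.resize(p[:,:,::-1],(768,576),interpolation=cv2.INTER_CUBIC))
```

```text
[-1.62077081e-01  3.24070554e-02  1.84686366e+00  2.69817274e-04
  1.26207597e+00 -1.78072046e+00] [470.12647548  10.54950081 205.12158301] 2.8833 [ 0.42399008 -0.17919789  0.55233362] -0.15879913989328326
```

View pics/w1.png

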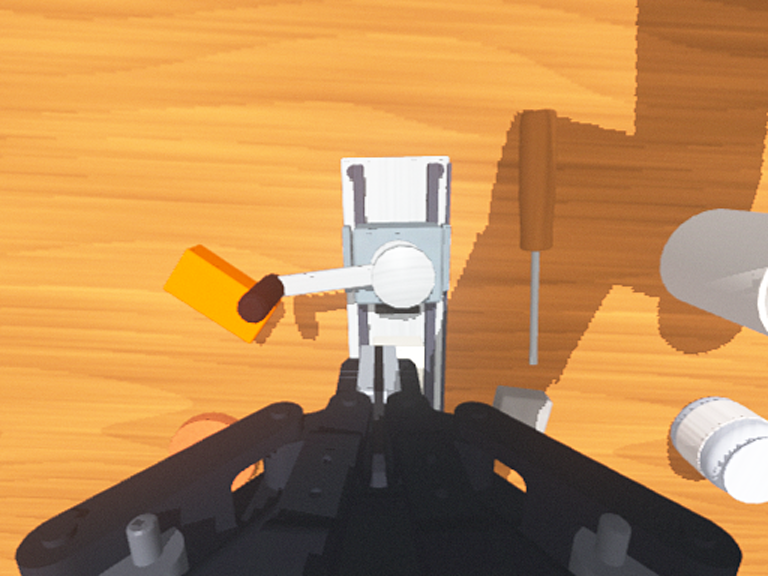

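Wrist view, as shown at 1.5x: the bed's rear end is at the top (343–450,157), the jaw block spans rows 225–305, the hub is at (402,270) and the grip top is at about (250,308). The closed fingertips show at (380,350).

Run:
```python
from h import *
z=np.load("pics/w1.npz"); p,W=z["p"],z["W"]
f=lambda u,v:W[round(v/1.5),round(u/1.5)].round(1)
for n,u,v in[("bedL",346,161),("bedR",447,161),("bedmid",397,165),("jawrearL",358,229),("jawrearR",444,231),("jawfrontL",352,300),("jawfrontR",440,300),("hub",402,258),("grip",255,305),("blank",410,352),("bedside",349,350)]: print(n,f(u,v))
Z=W[...,2]; B=np.zeros(Z.shape,bool); B[95:215,225:305]=1
def st(n,m):
    X=W[m]; print(n,m.sum(),X.mean(0).round(1),X.min(0).round(1),X.max(0).round(1)); return X
st("bedrear",B&(abs(Z-15)<3)&(W[...,0]<430))
X=st("jawtop",B&(abs(Z-56)<3)); print(cv2.minAreaRect(X[:,:2].astype(np.float32)))
X=st("hub",B&(Z>66)&(Z<100)); print(cv2.minEnclosingCircle(X[(X[:,1]>0),:2].astype(np.float32)))
G=np.zeros(Z.shape,bool); G[175:230,150:200]=1
X=st("griptop",G&(abs(Z-115)<5)); 
z=np.load("pics/top0.npz"); d=z["d"]; c=optics.camera_params("top"); T=cloud(d,c,c["R"],c["t"]); Z=T[...,2]
B=np.zeros(Z.shape,bool);B[158:272,222:262]=1
X=st("bedtop",B&(Z>8)&(Z<25)); print(cv2.minAreaRect(X[:,:2].astype(np.float32)))
X=st("blanktop",B&(abs(Z-40)<4)&(z["p"].min(2)>130)); print(cv2.minAreaRect(X[:,:2].astype(np.float32)))
```

```text
bedL [388.3 -16.1  13.1]
bedR [384.8  57.9  12.9]
bedmid [389.7  21.5  14.5]
jawrearL [433.1  -3.9  54.5]
jawrearR [434.3  57.4  30.9]
jawfrontL [495.3  -8.5  14.5]
jawfrontR [479.9  54.9  54.1]
hub [447.4  25.2  72.9]
grip [469.  -56.8 114. ]
blank [528.4  38.2  38.5]
bedside [539.8  -9.9  12.9]
bedrear 2379 [405.8  21.3  14.2] [381.7 -19.4  12. ] [430.   63.4  18. ]
jawtop 1363 [448.5  23.7  55. ] [428.6  -7.7  53. ] [484.9  55.8  59. ]
((456.6399230957031, 24.202190399169922), (53.366310119628906, 61.45561599731445), 4.065789699554443)
hub 1722 [459.6  20.5  72.2] [439.8 -16.2  66.1] [480.5  47.3  76.4]
((460.0444641113281, 23.651145935058594), 23.89376449584961)
griptop 316 [470.9 -58.4 113.4] [463.4 -66.6 110. ] [479.4 -50.5 115.7]
bedtop 1518 [ 4.787e+02 -3.000e-01  8.970e+01] [398.1 -24.2  -2.7] [557.6  18.3 321.9]
((477.8345947265625, -4.566371917724609), (157.12445068359375, 38.21048355102539), 4.50317907333374)
blanktop 340 [495.   -1.5  31.9] [398.1 -11.1  12.2] [519.3   7.5 321.9]
((458.68865966796875, -1.9025869369506836), (18.226348876953125, 121.28854370117188), 89.7662124633789)
```

Run:
```python
from h import *
z=np.load("pics/top0.npz"); d=z["d"]; c=optics.camera_params("top"); T=cloud(d,c,c["R"],c["t"]); Z=T[...,2]
B=np.zeros(Z.shape,bool);B[156:276,218:264]=1
X=T[B&(Z>9)&(Z<27)]; r=cv2.minAreaRect(X[:,:2].astype(np.float32)); print("bed",r,len(X))
X=T[B&(abs(Z-40)<5)&(z["p"].min(2)>120)]; print("blank",cv2.minAreaRect(X[:,:2].astype(np.float32)),len(X),X[:,2].mean())
X=T[B&(Z>45)&(Z<60)&(T[...,0]>600)]; print("stop",X.min(0),X.max(0),len(X))
```

```text
bed ((529.769287109375, 26.8311824798584), (305.482421875, 91.5292739868164), 4.636266708374023) 1622
blank ((561.9365234375, 32.11608123779297), (38.954673767089844, 78.31283569335938), 89.92137908935547) 378 40.49427179183049
stop [600.3749377   14.97156159  45.02410815] [653.14040516  59.51383038  57.9706306 ] 123
```

```bash
cat >> h.py <<'E'
a=0.06; U=np.array([np.cos(a),np.sin(a),0]); V=np.array([-U[1],U[0],0]); ZD=np.array([0,0,-1.])
def Rt(th):  # tool x = -(tangent) for push heading a+th
    x=-np.array([np.cos(a+th),np.sin(a+th),0]); return np.stack([x,np.cross(ZD,x),ZD],1)
J0=np.array([456.6,24.2,0])
def F(): return sensors.read_state()["force"]
E
python3 - <<'E'
from h import *
P=J0-58*U; R=Rt(0)
ctrl.move_ptp(P+[0,0,150],R)
ctrl.move_l(P+[0,0,54],vel=120); ctrl.hold(.2); f0=F(); print("free",f0,sensors.read_state()["t"])
hit=ctrl.move_l(P+[0,0,54]+35*U,vel=20,threshold=2.5)
s=sensors.read_state(); print(hit,(s["eef_pos"]-J0)@U,(s["force"]-f0)@U,s["force"]-f0,s["t"])
np.save("f0.npy",f0)
E
```

```text
free [ 0.28162124 -0.48609638 -0.43128019] 4.5333
True -37.6108330291652 -0.23102226243714435 [-0.3039471   1.20702242  0.52833595] 5.5917
```

Run:
```python
from h import *
f0=np.load("f0.npy"); B=J0+[0,0,54]
x=-37.6; ref=[]
x+=18; print(ctrl.move_l(B+x*U,vel=25,threshold=13))
print(round((sensors.read_state()["eef_pos"]-J0)@U,1),((F()-f0)@U).round(2))
while x< 45:
    x+=1.5; h=ctrl.move_l(B+x*U,vel=20,threshold=13); s=sensors.read_state(); f=-(s["force"]-f0)@U
    print(round(x,1),round((s["eef_pos"]-J0)@U,1),round(f,2),h,round(s["t"],2)); ref.append(f)
    if h or f>9.5: break
```

```text
False
-21.2 -5.57
-18.1 -18.9 5.71 False 6.74
-16.6 -16.7 4.6 False 6.99
-15.1 -14.9 5.33 False 7.24
-13.6 -13.2 4.46 False 7.49
-12.1 -11.7 4.4 False 7.74
-10.6 -10.3 4.46 False 7.99
-9.1 -9.1 5.89 False 8.24
-7.6 -7.7 5.6 False 8.49
-6.1 -6.3 5.55 False 8.74
-4.6 -4.8 5.63 False 8.99
-3.1 -3.3 5.81 False 9.24
-1.6 -1.8 5.38 False 9.49
-0.1 -0.4 6.75 False 9.74
1.4 1.1 5.47 False 9.99
2.9 2.6 5.17 False 10.24
4.4 4.1 4.79 False 10.49
5.9 5.6 5.76 False 10.74
7.4 7.1 6.01 False 10.99
8.9 8.6 5.28 False 11.24
10.4 10.0 4.94 False 11.49
11.9 11.6 5.45 False 11.74
13.4 13.1 6.21 False 11.99
14.9 14.6 5.54 False 12.24
16.4 16.0 4.81 False 12.49
17.9 17.5 5.06 False 12.74
19.4 19.0 5.5 False 12.99
20.9 20.2 6.72 False 13.24
22.4 21.2 8.55 False 13.49
23.9 22.2 9.66 False 13.74
```

Run:
```python
from h import *
f0=np.load("f0.npy")
for i in range(4):
    ctrl.hold(.25); s=sensors.read_state(); print(round((s["eef_pos"]-J0)@U,2),round(-(s["force"]-f0)@U,2),s["t"])
```

```text
22.17 9.68 13.9917
22.2 10.1 14.2417
22.18 9.86 14.4917
22.17 9.02 14.7417
```

Run:
```python
from h import *
f0=np.load("f0.npy"); B=J0+[0,0,54]
ctrl.move_l(B+25.6*U,vel=15,threshold=8); ctrl.hold(.3); s=sensors.read_state(); x=(s["eef_pos"]-J0)@U; print(round(x,2),round(-(s["force"]-f0)@U,2))
ctrl.move_l(B+0*U,vel=60); ctrl.move_l(B+0*U+[0,0,150],vel=150)
ctrl.move_l([532,14,205],vel=150); ctrl.hold(.2)
p,d,W,cam=wrist(); np.savez("pics/w2.npz",p=p,d=d,W=W); cv2.imwrite("pics/w2.png",cv2.resize(p[:,:,::-1],(768,576),interpolation=cv2.INTER_CUBIC))
Z=W[...,2]; u,v=np.meshgrid(range(512),range(384)); m=(v<250)
G=m&(abs(Z-114)<4)&(W[...,1]<-35)&(W[...,1]>-80); X=W[G]; print("grip",X.mean(0),np.median(X,0),X.min(0),X.max(0),len(X))
H=m&(Z>68)&(Z<90)&(W[...,1]>0)&(abs(W[...,0]-520)<60); print("hub",cv2.minEnclosingCircle(W[H][:,:2].astype(np.float32)))
H=m&(abs(Z-55)<3)&(W[...,1]>-15)&(abs(W[...,0]-520)<60);print("jaw",cv2.minAreaRect(W[H][:,:2].astype(np.float32)))
print("pred jaw",J0+(x+38)*U, sensors.read_state()["t"])
```

```text
23.31 10.81
grip [528.33284389 -54.7639093  113.37630726] [528.35456309 -54.63433064 113.67286439] [520.85967923 -64.04435924 110.13943282] [538.03756366 -46.60369684 115.62812863] 328
hub ((503.60931396484375, 130.45046997070312), 131.71005249023438)
jaw ((501.1681213378906, 135.48854064941406), (55.19517517089844, 279.8049011230469), 6.860773086547852)
pred jaw [517.79669369  27.87621414   0.        ] 17.9417
```

View pics/w2.png

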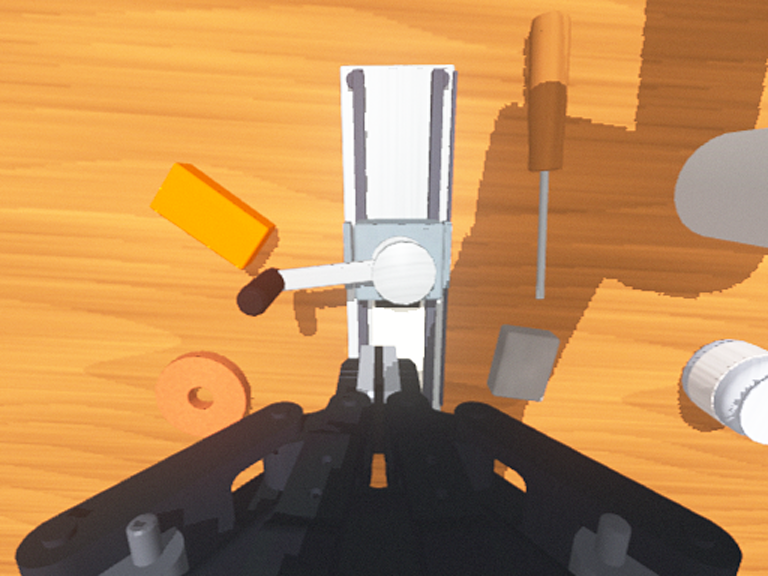

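The jaw stayed at about (518,28), pressing on the blank. The grip is at (528,-55), which puts the lever at about 0.07 rad. Now I'll swing the lever from behind the grip.

```bash
cat > swing.py <<'E'
from h import *
C=np.array([517.8,27.9,103.]); 
def pose(th,off):
    r=np.sin(th)*U-np.cos(th)*V; t=np.cos(th)*U+np.sin(th)*V
    R=Rt(th).copy(); R[:,:2]*=-1
    return C+85*r-off*t, R
E
python3 - <<'E'
from swing import *
p,R=pose(0,45); ctrl.move_ptp(p+[0,0,90],R); ctrl.move_l(p,vel=120); ctrl.hold(.2); f0=F(); print(sensors.read_state()["q"].round(2),sensors.read_state()["t"])
h=ctrl.move_l(pose(0.1,20)[0],vel=30,threshold=3); print("touch",h)
for th in np.arange(0.2,1.36,0.1):
    q,R=pose(th,20); 
    h=ctrl.move_l(q,rot=R,vel=50,threshold=20)
    s=sensors.read_state(); f=s["force"]-f0; print(round(th,2),f.round(1),(s["eef_pos"]-q).round(1),h,round(s["t"],2))
    if h: break
E
```

```text
[-0.3   0.2   1.9   0.    1.04  1.21] 21.5583
touch True
0.2 [-2.9 -1.2 -1.2] [-1.3  0.1 -1. ] False 22.97
0.3 [-2.2 -1.2 -2. ] [-1.3  0.3 -0.9] False 23.29
0.4 [-4.3 -1.1 -2.6] [-1.4  0.4 -0.9] False 23.62
0.5 [-4.5 -0.9 -2.5] [-1.5  0.4 -0.9] False 23.94
0.6 [-5.7 -1.4 -2.3] [-1.7  0.2 -0.8] False 24.27
0.7 [-5.2 -1.3 -1.7] [-1.9  0.1 -0.9] False 24.59
0.8 [-6.2 -3.  -1.6] [-2.  -0.  -0.9] False 24.92
0.9 [-6.1 -2.5 -1.9] [-1.9 -0.1 -0.9] False 25.24
1.0 [-4.4 -3.1 -1.2] [-0.7 -0.4 -0.3] False 25.57
1.1 [-1.8 -1.4 -1.2] [ 0.6 -0.2  0.4] False 25.89
1.2 [ 0.8 -0.4  0.2] [1.6 0.2 1.1] False 26.22
1.3 [0.4 0.3 1.3] [0.6 0.1 0.5] False 26.54
```

The force eased and dropped to zero near 1.2, which suggests the lever snapped over. I'll retreat and check.

Run:
```python
from swing import *
q,R=pose(1.3,45); ctrl.move_l(q,vel=80); ctrl.move_l(q+[0,0,110],vel=150)
ctrl.move_ptp([532,14,215],Rt(0)); ctrl.move_l([590,20,215]); ctrl.hold(.2)
p,d,W,cam=wrist(); cv2.imwrite("pics/w3.png",cv2.resize(p[:,:,::-1],(768,576),interpolation=cv2.INTER_CUBIC))
Z=W[...,2]; u,v=np.meshgrid(range(512),range(384)); 
G=(v<235)&(abs(Z-113.5)<4)&(abs(W[...,1])<70)&(W[...,0]<640); X=W[G]; g=np.median(X,0); dd=g-C; print(g,len(X),"th",np.arctan2(dd@U,-dd@V),np.hypot(dd[0],dd[1]),sensors.read_state()["t"])
```

```text
[598.92133895  23.37572127 113.67903637] 286 th 1.455082298635405 81.2474044562122 30.2333
```

View pics/w3.png

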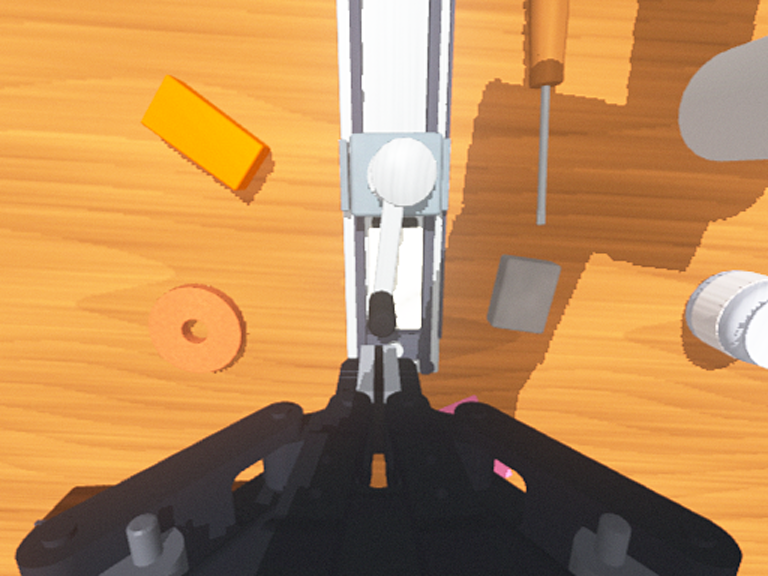

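The lever reads 1.455 rad, against the closed stop, and the blank sits between pad and stop. To check the jaw didn't creep back, I'll compare it from the same viewpoint as before the swing.

Run:
```python
from h import *
ctrl.move_l([532,14,205],rot=Rt(0)); ctrl.hold(.3); print(sensors.read_state()["eef_pos"])
p,d,W,cam=wrist(); o=np.load("pics/w2.npz"); A=cv2.cvtColor(o["p"],7); Bm=cv2.cvtColor(p,7)
def sh(n,x0,x1,y0,y1):
    t=A[y0:y1,x0:x1]; r=cv2.matchTemplate(Bm[y0-8:y1+8,x0-8:x1+8],t,cv2.TM_CCOEFF_NORMED); _,m,_,l=cv2.minMaxLoc(r)
    y=r[:,l[0]]; k=l[1]; s=(y[k-1]-y[k+1])/(2*(y[k-1]-2*y[k]+y[k+1])) if 0<k<16 else 0
    print(n,l[0]-8,round(k-8+s,2),round(m,3))
sh("bed rear",225,306,40,60); sh("jaw rear edge",232,300,138,156); sh("jaw right edge",285,302,140,205)
sh("hub",245,292,155,208)
ys=slice(100,230)
for n,I in(("before",o["d"]),("after",d)):
    q=(o["W"] if n=="before" else W); m=(abs(q[...,2]-55)<4)&(q[...,1]>-3)&(q[...,1]<55)&(abs(q[...,0]-500)<25)
    m[:100]=0;m[230:]=0; print(n,np.percentile(q[m][:,0],[1,5,10]),m.sum())
```

```text
[532.71732568  13.97421176 205.16449025]
bed rear 0 -2.51 0.948
jaw rear edge 0 -1.37 0.937
jaw right edge 0 -1.41 0.903
hub 0 -2.26 0.679
before [486.47818197 488.08057356 489.13028222] 1013
after [487.48316767 488.60521806 489.60970065] 964
```

The jaw moved about 1 mm forward relative to the bed and not back, so the pad still presses at roughly 5–7 N. I'm handing in.

Run:
```python
from plant import ctrl,sensors
s=sensors.read_state(); print(s["t"],s["force"],s["qvel"].max()); ctrl.finish_job()
```

```text
31.125 [ 0.23906751 -0.13348174  0.80824047] 0.006727156577502937
the job is handed in; nothing more can be done
```

The blank is clamped against the end stop and the cam lever is shut. I handed the job in at 31 s of the 67 allowed; no verdict was reported.

- **Jaw:** I pushed its rear face with closed fingers. The drag was about 5.3 N. The push force rose once the blank met the stop, and I left off at 10.8 N, which is about 5.5 N on the stone.
- **Lever:** I swung the grip round its arc with no more than about 7 N on the tool. The force fell to zero near 1.2 rad, where it snapped over.
- **Last checks:**
  - The wrist camera put the lever at about 1.455 rad.
  - The blank looked in line between pad and stop, but I did not measure its tilt or alignment.
  - The tool was clear, with no contact force.
  - The objects in that last view looked undisturbed. I did not measure their positions.
- **Small disagreement:** The grip-to-pivot distance came out at 81–83 mm against the nominal 85. An image comparison, with a slightly shifted viewpoint, had the jaw about 1 mm further forward rather than slipping back. That would put the pad force at roughly 5–7 N, inferred rather than measured directly.

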